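Close and bolt the laser beam shutter

ROBOT

A 6-joint arm with a two-finger parallel gripper is mounted at the origin on a cart in front of the work surface, level with it; the furniture and walls round the work are solid. World frame = base frame: x ahead of the robot, y to its left, z up, the work surface at z = 0. Lengths are in m, angles in degrees, forces in N, time in s.
With the tool pointing down it reaches from about 0.275 to 1 m from the base axis. Payload 8.4 kg.
Tool frame: the origin (TCP) lies on the mounting face of the last link; the fingertips stand 173 mm ahead of it and the grasp point (between the pads) lies 155 mm ahead of it (robot.pinch_z is the distance from the TCP to the grasp point, in m); z points along the fingers, y is the line along which they close (so a half turn about z gives the same grasp; the last joint's range is limited). The gripper opens to 85 mm and grips with 20 to 120 N. Pads are 22 mm wide; open, the fingers measure 114 mm over their backs; the gripper's body (76 mm by 85 mm) begins 54 mm behind the grasp point. The pads swing forward as they close: fully open they stand 13 mm farther back than shut.
Start: joints at [71.024, 20.225, 93.587, -0, 66.188, -0.138], TCP at [0.202, 0.592, 0.405] pointing down, gripper open.
Joint ranges: [-150.9, 150.9], [-52.94, 120.26], [3.33, 152.33], [-74.26, 254.26], [0, 154.13], [-172.89, 172.89]. Speed limits (degrees/s): [127.2, 127.2, 159.86, 180, 180, 180].

INTERFACE

Orientations are given as a 3x3 rotation matrix whose columns are the frame's x, y, z axes.
In Python, from plant import status, optics, workorder, robot gives the robot as it stands.
- The arm moves only by the tool drive_tool, never from a script. Its argument "moves" is a list of rows, each a list of 5 numbers: the closure, from 0 (fully open) to 1 (shut), then the shift along the tool's x, y, z in mm, then the turn about the tool's z in rad. A call has exactly 8 rows; each row shifts and turns the commanded pose from where the row before left it, along the tool's axes as they then stand; what a row does not reach is not made up. A row lasts 1/8 s, in which the tool goes at most 62.5 mm and 10.7 degrees, less where a joint would pass 70% of its speed; a pose out of reach is approached as far as the arm can. A call with a gripper value outside its range is refused whole. The fingers move at their own pace and stop on an object; the grip force is fixed at half the most. Time passes only in rows, so rows that do not move let the fingers close, or fill a call up. It gives the time, the measured TCP pose, the force, the opening and the grip force at its end, in the units of the state.
- status.read_state(): the state, without advancing time (a new reading comes with each control period).
- optics.grab_frame(name): name is "side" or "top"; returns the picture (420x560x3 uint8, blue, green, red); there is no depth.
- optics.camera_params(name): a dict with "mtx" (3x3 intrinsics, pixels), "camera_from_world" (4x4, takes a point from world to camera coordinates). Camera axes: x right, y up, looking along -z (the intrinsics and any distortion apply to the point x, -y, -z); pixel columns grow to the right and rows downward; lengths in m; the calibration is good to about 2 mm. A picture is of the moment at which its call begins. camera_params takes no time and is no camera call.
- workorder.sign_off(): hands the job in; it is judged then, once.
Trained networks look in the newest picture that a camera, given by its name, has taken for a name from the list of things; names that differ only in an ending like _2 or _b are one class to them, and where a whole thing is asked for, a point or a joint stands for the part that bears it (a point fixed in the world has none). Each returns a list of dicts, best first, with "p" (0 to 1); they miss things now and then, are a little off and sometimes report something else, mostly with a low value. They report only what shows in the picture. A call takes as long as a camera call. They do not tell look-alikes from the thing itself.
- optics.look_for(camera, label): "box" ([left, top, right, bottom] in pixels, round what is visible of it).
The state is a dict: "time": time; "joints": joint angles; "joint_velocities": joint speeds; "joint_torque": joint torques, N m; "tool_pos": TCP position; "orientation": TCP orientation; "force": force on the tool from outside, world axes, zero at the start; "ft_torque": the same for the moment, N m; "grip_width": finger opening in m; "gripper_force": force on a finger pad.
Only numpy, scipy, OpenCV 4.12 (cv2) and the standard library are available. Lean on these libraries where they do the work, as an engineer would, in place of code of your own. Each camera call takes 0.05 s, during which the arm holds its last target. There are 200 camera calls.

TASK

Make the beam line safe before the optics are changed: push the beam shutter's red-knobbed lever over from its open end, on past the half-way click where the grey filter sits, right up to its closed stop. Then push the brass pin of the small bolt beside it until the bolt is fully home across the slot behind the lever and locks it there. Only push: take neither the knob nor the pin between the fingers, do not bump the aligned iris and mirrors, and leave the loose things lying about where they are.

Things in the scene. Friction and masses are not known exactly. Their poses are not given: they have to be found in the camera images.
- shutter: fixed beam shutter: foot 130 x 90 x 10 mm, on it two upright black plates 110 mm wide (x), 6 mm thick, up to z = 94 mm, with a 14 mm slot along x between them for the lever. Origin: centre of the foot's underside, on the table; x along the slot from the open to the closed end (away from the robot), y along the beam (to the robot's left), z up; yaw -0.1 to 0.4 rad
- lever (a joint): lever angle, rad: 0 open, leaning 30 deg to the shutter's -x; 0.524 upright, held by a click (filter in); 1.047 closed, leaning 30 deg to +x on its stop. A spring holds it in each place: 5 N along the knob's arc to leave it (8 N if pushed level); past the mid-points (0.26, 0.79) it snaps on by itself. Hinge axis: the shutter's y, at x = 0, z = 40 mm
- lever_knob (a point): centre of the smooth red ball knob, 20 mm diameter, at the lever's end, 100 mm from the hinge: in the shutter's frame (x, z) = (-50, 127) mm open, (0, 140) upright, (50, 127) closed, y = 0. Below it is a steel stem 8 x 8 mm, free between the plates' top (94 mm) and the knob
- bolt (a joint): bolt travel, m: 0 drawn back, 0.020 fully home, its nose across the slot just behind the closed lever's stem. Slides along the shutter's +y with about 2 N of friction and stays where it is left. Starts at 0 to 0.004. Shot too early it bars the lever's way to the closed stop
- bolt_pin (a point): top centre of the bolt's upright brass pin, 10 mm diameter, top at z = 112 mm, free from 92 mm up. In the shutter's frame x = 16.5 mm, y = -52 mm drawn back and -32 mm home (right of the slot, seen from the robot). A guide block at y = -13 to -26 mm is 96 mm high; the space beyond the pin (-y) is free for 85 mm
- iris: black iris diaphragm on a post holder, fixed, 97 mm high, 25 mm thick along the beam and 62 mm across it, 165 mm from the shutter's origin along its -y. Origin: centre of its foot's underside
- fold_mirror: kinematic mirror mount on a post, fixed, 97 mm high, 46 x 58 mm, about 166 mm from the shutter's origin along its +y. Origin: under its foot
- far_mirror: a second such mirror mount, fixed, 97 mm high, about 246 mm from the shutter's origin along its -y. Origin: under its foot
- objective_can: loose black canister with a white cap, 36 mm diameter, 61 mm high, standing. Origin: centre of its underside
- filter_cube: loose black filter cube with a round orange filter on top, 38 x 30 x 36 mm. Origin: centre of its underside
- hex_key: loose L-shaped hex key, 31 x 83 x 5 mm, lying. Origin: centre of its underside
- blue_driver: loose screwdriver with a blue handle, 182 mm long, 25 mm thick, lying. Origin: centre of its underside
- short_post: loose steel optical post, 13 mm diameter, 75 mm high, standing. Origin: centre of its underside
- screw_jar: loose jar of screws with a black cap, 58 mm diameter, 56 mm high, standing. Origin: centre of its underside
Mind the look-alikes: they are no part of the job. Of the things shaped like the shutter, the black one is meant.

How it is judged (in metres and radians):
On the way:
1. the lever stands at its closed stop (value of joint lever above 1 rad), for 0.2 s.
At the end, for the whole second after the job is handed in: the lever rests at its closed stop (above 1.0 rad of 1.047) and the bolt is home behind it (at least 17 of its 20 mm), both at rest (value of joint lever above 1 rad and value of joint bolt above 0.017 m and velocity of joint lever between -0.05 and 0.05 rad/s and velocity of joint bolt between -0.005 and 0.005 m/s and velocity of joint each of lever, lever above -0.05 rad/s and velocity of joint each of bolt, bolt above -0.005 m/s); the robot touches nothing.
It fails at once if the lever's knob is taken between the fingers (distance between the grasp point and lever_knob below 0.01 m).
It fails at once if the bolt's pin is taken between the fingers (horizontal distance between the grasp point and bolt_pin below 0.006 m and z of the grasp point in the frame of bolt_pin below 0.01 m and contact force between the fingers and bolt above 1 N).
It fails at once if the iris or a mirror is knocked (touched with more than 3 N) (contact force between any of the fingers, the arm and iris above 3 N or contact force between any of the fingers, the arm and fold_mirror above 3 N or contact force between any of the fingers, the arm and far_mirror above 3 N).
It fails at once if a loose thing is lifted, or shifted by more than 15 mm (distance of any of objective_can, filter_cube, hex_key, blue_driver, short_post, screw_jar from where it was at the start of the episode above 0.015 m).
It also fails if it takes over 40 s, if anything falls off the work surface, if the arm or the gripper's body presses on something with over 40 N, if the wrist force passes 120 N, or if a joint passes its speed limit or range.

## Working session

There is one attempt and no reset: what is moved stays moved. The work goes in short steps, Python scripts to look and compute and a tool call to move; the robot and the scene stay as the last step left them, time stands still between calls to the robot, and variables do not carry over. Pictures are saved under pics/ and viewed, at most 10 in all, crops included, and the job is handed in when it is done.

Besides the shell and the picture viewer there is one more tool, called as name([rows], argument=value, ...), one row to a line, values as JSON. drive_tool: Moves the arm, as the interface text tells. Its arguments: {"type":"object","properties":{"moves":{"type":"array","items":{"type":"array","items":{"type":"number"}}}},"required":["moves"]}

```bash
mkdir -p pics; python3 - <<'E'
from plant import status, optics, workorder, robot
import cv2,numpy as np
s=status.read_state();print(s['time'],s['tool_pos'],s['orientation'],s['grip_width'])
for c in ("top","side"):
    cv2.imwrite(f"pics/{c}0.png",optics.grab_frame(c))
    p=optics.camera_params(c);print(c,p)
    for l in ("shutter","lever_knob","bolt_pin","iris","fold_mirror","far_mirror"):
        print(l,[(np.round(d['box']).tolist(),round(d['p'],2)) for d in optics.look_for(c,l)[:4]])
E
```

```text
0.0 [0.20173798 0.59128889 0.40396469] [[-9.46434820e-01  3.22894618e-01 -4.45133262e-04]
 [ 3.22894925e-01  9.46433882e-01 -1.33245109e-03]
 [-8.95208504e-06 -1.40480938e-03 -9.99999013e-01]] 0.08544195867116497
top {'mtx': array([[394.56464156,   0.        , 277.11600677],
       [  0.        , 394.56464156, 210.58718815],
       [  0.        ,   0.        ,   1.        ]]), 'camera_from_world': array([[ 0.02008633, -0.99979752, -0.00120478,  0.11169394],
       [ 0.99182954,  0.01977438,  0.1260283 , -0.59644106],
       [-0.12597896, -0.00372638,  0.99202591, -1.01670075],
       [ 0.        ,  0.        ,  0.        ,  1.        ]])}
shutter [([250.0, 213.0, 292.0, 266.0], 0.7), ([366.0, 118.0, 416.0, 172.0], 0.67), ([322.0, 258.0, 330.0, 273.0], 0.22)]
lever_knob [([269.0, 232.0, 280.0, 262.0], 0.7)]
bolt_pin [([280.0, 220.0, 294.0, 229.0], 0.59)]
iris [([323.0, 221.0, 341.0, 228.0], 0.62)]
fold_mirror [([201.0, 246.0, 217.0, 265.0], 0.92), ([356.0, 210.0, 376.0, 230.0], 0.3)]
far_mirror [([355.0, 207.0, 377.0, 230.0], 0.7), ([249.0, 213.0, 294.0, 266.0], 0.26)]
side {'mtx': array([[523.05454951,   0.        , 283.84094628],
       [  0.        , 523.05454951, 211.52861211],
       [  0.        ,   0.        ,   1.        ]]), 'camera_from_world': array([[ 0.88928927, -0.45726271,  0.00868387, -0.45857053],
       [ 0.29992924,  0.59742948,  0.74372069, -0.337425  ],
       [-0.34526374, -0.65877828,  0.66843408, -1.15856932],
       [ 0.        ,  0.        ,  0.        ,  1.        ]])}
shutter [([238.0, 211.0, 291.0, 266.0], 0.82), ([377.0, 257.0, 441.0, 318.0], 0.56)]
lever_knob [([400.0, 263.0, 418.0, 277.0], 0.39)]
bolt_pin [([307.0, 229.0, 316.0, 250.0], 0.6)]
iris [([296.0, 254.0, 316.0, 289.0], 0.69)]
fold_mirror [([211.0, 188.0, 234.0, 224.0], 0.84)]
far_mirror [([311.0, 272.0, 336.0, 313.0], 0.79)]
```

```bash
python3 - <<'E'
import cv2
a=cv2.imread("pics/top0.png")[110:310,160:440];cv2.imwrite("pics/top0c.png",cv2.resize(a,(784,560),interpolation=cv2.INTER_CUBIC))
a=cv2.imread("pics/side0.png")[150:350,190:470];cv2.imwrite("pics/side0c.png",cv2.resize(a,(784,560),interpolation=cv2.INTER_CUBIC))
E
```

```text
(no output)
```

View pics/top0c.png

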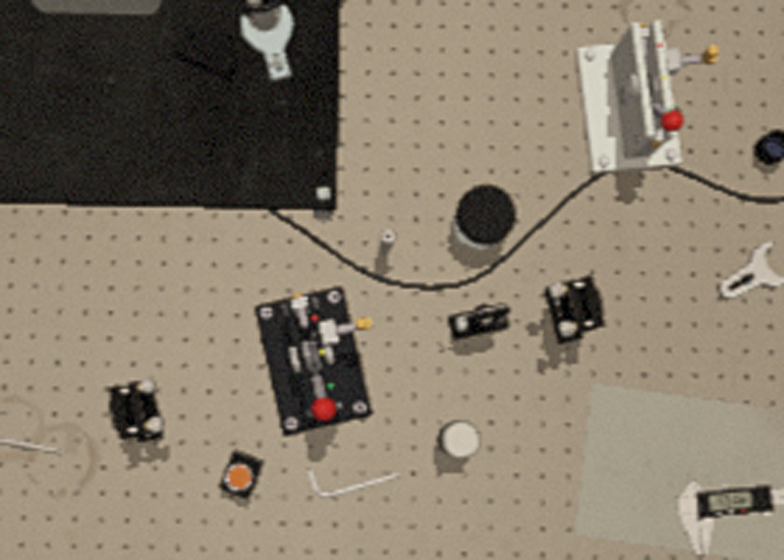

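View pics/side0c.png

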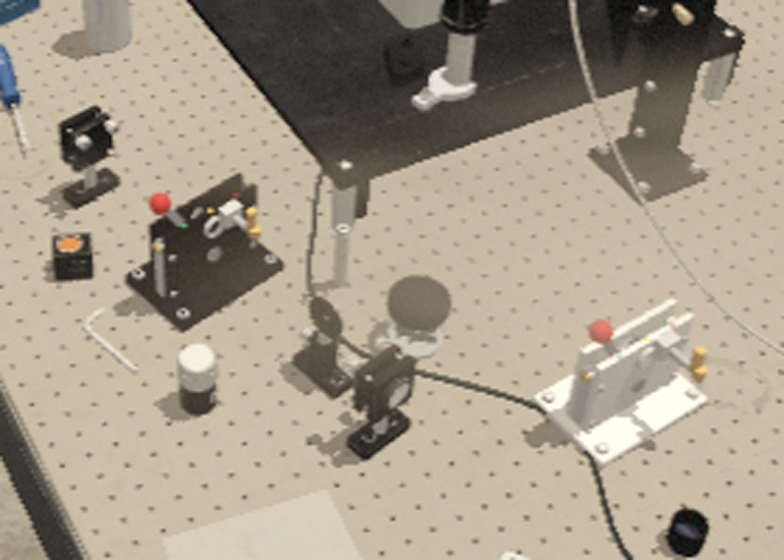

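The black shutter is the one meant. In the top crop its knob is at (324,409) and its brass pin at (365,323); in the side crop they are at (160,203) and (252,211). The look-alike is white: its knob is at (672,120) in the top crop and (600,330) in the side crop. A raised black platform has its corner near the black shutter, at (323,193) top and (345,168) side.

```bash
cat > h.py <<'E'
import numpy as np
from plant import status, optics, workorder, robot
def PM(c):
    p=optics.camera_params(c);return p['mtx']@np.diag([1,-1,-1.])@p['camera_from_world'][:3]
def tri(t,s):
    A=[]
    for c,(u,v) in (("top",t),("side",s)):
        P=PM(c);A+=[u*P[2]-P[0],v*P[2]-P[1]]
    A=np.array(A);A/=np.linalg.norm(A[:,:3],axis=1)[:,None]
    x=np.linalg.lstsq(A[:,:3],-A[:,3],rcond=None)[0]
    return x
def atz(c,uv,z):
    P=PM(c);u,v=uv;A=np.array([u*P[2]-P[0],v*P[2]-P[1]])
    return np.append(np.linalg.solve(A[:,:2],-A[:,3]-A[:,2]*z),z)
def proj(c,X):
    q=PM(c)@np.append(X,1);return q[:2]/q[2]
def ct(u,v): return (160+u/2.8-.2,110+v/2.8-.2)
def cs(u,v): return (190+u/2.8-.2,150+v/2.8-.2)
E
python3 - <<'E'
from h import *
np.set_printoptions(precision=4,suppress=True)
print('knob',tri(ct(324,409),cs(160,203)))
print('pin',tri(ct(365,323),cs(252,211)))
print('platform corner',tri(ct(323,193),cs(345,166)))
F=[atz('top',ct(*p),.012) for p in ((266,312),(335,297),(291,424),(360,408))]
print(np.array(F)); d=F[0]+F[1]-F[2]-F[3];print('yaw',np.arctan2(d[1],d[0]),'c',sum(F)/4)
d=F[0]+F[2]-F[1]-F[3];print('yaw from y',np.arctan2(-d[0],d[1]))
print('side feet',[atz('side',cs(*p),.012) for p in ((138,273),(182,313),(270,257))])
for n,t in dict(post=(388,237),jar=(486,213),can=(460,438),cube=(239,476),iris=(478,322),far=(575,308),fold=(135,410)).items(): print(n,atz('top',ct(*t),dict(post=.075,jar=.056,can=.061,cube=.036).get(n,.09)))
E
```

```text
knob [0.4732 0.1247 0.1261]
pin [0.5492 0.0903 0.113 ]
platform corner [0.6704 0.1301 0.0877]
[[0.5669 0.184  0.012 ]
 [0.5829 0.1171 0.012 ]
 [0.4591 0.157  0.012 ]
 [0.4757 0.0909 0.012 ]]
yaw 0.24254694081798345 c [0.5212 0.1372 0.012 ]
yaw from y 0.24080290975442653
side feet [array([0.4603, 0.157 , 0.012 ]), array([0.4763, 0.0905, 0.012 ]), array([0.5841, 0.119 , 0.012 ])]
post [0.6326 0.0693 0.075 ]
jar [ 0.6607 -0.024   0.056 ]
can [0.4496 0.0001 0.061 ]
cube [0.41   0.2036 0.036 ]
iris [ 0.5539 -0.0122  0.09  ]
far [ 0.5684 -0.0999  0.09  ]
fold [0.4689 0.294  0.09  ]
```

drive_tool([
  [1,0,0,0,-0.142],
  [1,0,0,0,-0.142],
  [1,0,0,0,-0.142],
  [1,0,0,0,-0.142],
  [1,-9,-43,0,0],
  [1,-9,-43,0,0],
  [1,-9,-43,0,0],
  [1,-9,-43,0,0],
])

```text
time: 1.7
tool_pos: [0.2779, 0.4317, 0.4048]
orientation: [[-0.971, -0.237, 0.0], [-0.237, 0.971, 0.0], [-0.0, 0.0, -1.0]]
force: [-0.7, 0.8, 0.1]
grip_width: 0.0001
gripper_force: 0.0
```

drive_tool([
  [1,-9,-43,0,0],
  [1,-9,-43,0,0],
  [1,-9,-43,0,0],
  [1,-9,-43,0,0],
  [1,-9,-43,0,0],
  [1,-9,-43,0,0],
  [1,-9,-43,0,0],
  [1,-9,-43,0,0],
])

```text
time: 2.7
tool_pos: [0.4295, 0.1144, 0.405]
orientation: [[-0.972, -0.237, 0.001], [-0.237, 0.972, 0.0], [-0.001, 0.0, -1.0]]
force: [1.2, 0.2, 0.3]
grip_width: 0.0002
gripper_force: 0.0
```

```bash
cat >> h.py <<'E'
def rep():
    s=status.read_state();c,n=np.cos(.241),np.sin(.241);d=s['tool_pos']-[.5212,.1372,0]
    R=s['orientation'];print('t',s['time'],'shutter mm',np.round([1e3*(c*d[0]+n*d[1]),1e3*(-n*d[0]+c*d[1]),1e3*(d[2]-.173)],1),'yaw of -toolx',np.round(np.arctan2(-R[1,0],-R[0,0]),3),'z',np.round(R[:,2],3),'F',np.round(s['force'],1),s['grip_width'])
E
python3 -c "from h import *;rep()"
```

```text
t 2.7 shutter mm [-9.45e+01 -2.00e-01  2.32e+02] yaw of -toolx 0.239 z [ 0.001  0.    -1.   ] F [1.2 0.2 0.3] 0.00020287816052708935
```

drive_tool([
  [1,0,0,20,0],
  [1,0,0,20,0],
  [1,0,0,20,0],
  [1,0,0,20,0],
  [1,0,0,20,0],
  [1,0,0,16,0],
  [1,0,0,0,0],
  [1,0,0,0,0],
])

```text
time: 3.7
tool_pos: [0.4293, 0.1159, 0.2892]
orientation: [[-0.972, -0.237, 0.001], [-0.237, 0.972, 0.0], [-0.001, 0.0, -1.0]]
force: [-0.3, 0.3, -0.7]
grip_width: -0.0004
gripper_force: 0.0
```

```bash
python3 - <<'E'
from h import *
import cv2
rep()
a=optics.grab_frame("top")[180:290,210:350];b=optics.grab_frame("side")[160:270,200:340]
cv2.imwrite("pics/c1.png",np.vstack([cv2.resize(i,None,fx=2.7,fy=2.7,interpolation=cv2.INTER_CUBIC) for i in (a,b)]))
E
```

```text
t 3.7 shutter mm [-94.4   1.2 116.2] yaw of -toolx 0.239 z [ 0.001  0.    -1.   ] F [-0.3  0.3 -0.7] -0.00037675335711487604
```

View pics/c1.png

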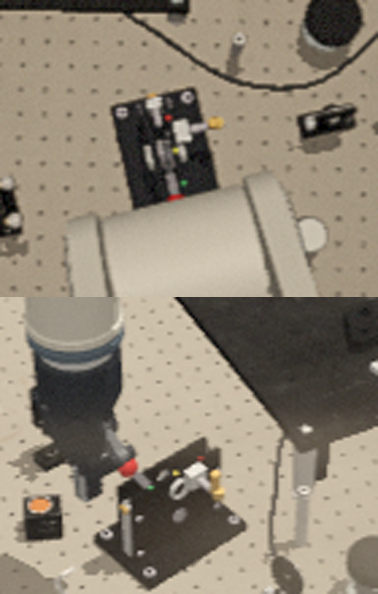

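The side view shows the shut fingers at (90,485), just behind the red knob at (128,467), as planned. I'll push the lever now.

drive_tool([
  [1,-8,-1,0,0],
  [1,-8,0,0,0],
  [1,-8,0,0,0],
  [1,-8,0,0,0],
  [1,-8,0,0,0],
  [1,-8,0,0,0],
  [1,-8,0,0,0],
  [1,-8,0,0,0],
])

```text
time: 4.8
tool_pos: [0.4925, 0.1303, 0.2889]
orientation: [[-0.972, -0.237, 0.001], [-0.237, 0.972, 0.0], [-0.002, 0.0, -1.0]]
force: [-0.6, -0.2, -0.6]
grip_width: 0.0002
gripper_force: 0.0
```

drive_tool([
  [1,-8,0,0,0],
  [1,-8,0,0,0],
  [1,-8,0,0,0],
  [1,-8,0,0,0],
  [1,-8,0,0,0],
  [1,-8,0,0,0],
  [1,-8,0,0,0],
  [1,0,0,0,0],
])

```text
time: 5.8
tool_pos: [0.5466, 0.1435, 0.2888]
orientation: [[-0.972, -0.237, 0.001], [-0.237, 0.972, 0.0], [-0.001, 0.0, -1.0]]
force: [0.4, 0.2, 0.4]
grip_width: -0.0003
gripper_force: 0.0
```

```bash
python3 - <<'E'
from h import *
import cv2
rep()
a=optics.grab_frame("top")[180:290,210:350];b=optics.grab_frame("side")[160:270,200:340]
cv2.imwrite("pics/c2.png",np.hstack([cv2.resize(i,None,fx=2.8,fy=2.8,interpolation=cv2.INTER_CUBIC) for i in (a,b)]))
E
```

```text
t 5.8 shutter mm [ 26.1   0.  115.8] yaw of -toolx 0.239 z [ 0.001  0.    -1.   ] F [0.4 0.2 0.4] -0.0003437445913321809
```

View pics/c2.png

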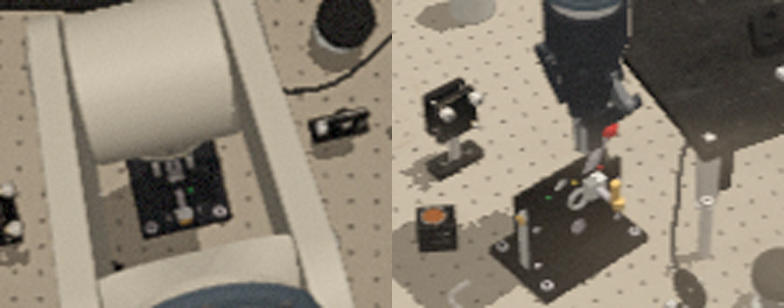

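The side view shows the lever leaning to the closed side, with the knob at (611,130). I'll press it lightly against the stop, back off and measure.

drive_tool([
  [1,-2,0,0,0],
  [1,-1,0,0,0],
  [1,0,0,0,0],
  [1,6,0,0,0],
  [1,12,0,0,0],
  [1,0,0,-20,0],
  [1,0,0,-20,0],
  [1,0,0,-10,0],
])

```text
time: 6.9
tool_pos: [0.5308, 0.1396, 0.3396]
orientation: [[-0.972, -0.237, 0.001], [-0.237, 0.972, 0.0], [-0.001, -0.0, -1.0]]
force: [0.5, -0.5, -0.6]
grip_width: 0.0001
gripper_force: 0.0
```

```bash
python3 - <<'E'
from h import *
import cv2
rep()
c,s=np.cos(.241),np.sin(.241)
for x,z in ((.05,.127),(.0,.14)): print('knob pred',proj('side',[.5212+c*x,.1372+s*x,z]))
b=optics.grab_frame("side");cv2.imwrite("pics/s3.png",cv2.resize(b[170:270,220:340],None,fx=6,fy=6,interpolation=cv2.INTER_CUBIC))
h=cv2.cvtColor(b,cv2.COLOR_BGR2HSV);m=cv2.inRange(h,(0,150,90),(8,255,255))|cv2.inRange(h,(172,150,90),(180,255,255))
n,l,st,ce=cv2.connectedComponentsWithStats(m)
print([(st[i,4],ce[i].round(1)) for i in range(1,n) if st[i,4]>8])
E
```

```text
t 6.9 shutter mm [  9.8   0.  166.6] yaw of -toolx 0.239 z [ 0.001  0.    -1.   ] F [ 0.5 -0.5 -0.6] 8.87823632796248e-05
knob pred [276.58582683 205.02766544]
knob pred [261.67286812 209.57543399]
[(np.int32(68), array([444.8,  72.3])), (np.int32(16), array([124.1, 114.9])), (np.int32(32), array([276.7, 204.8]))]
```

View pics/s3.png

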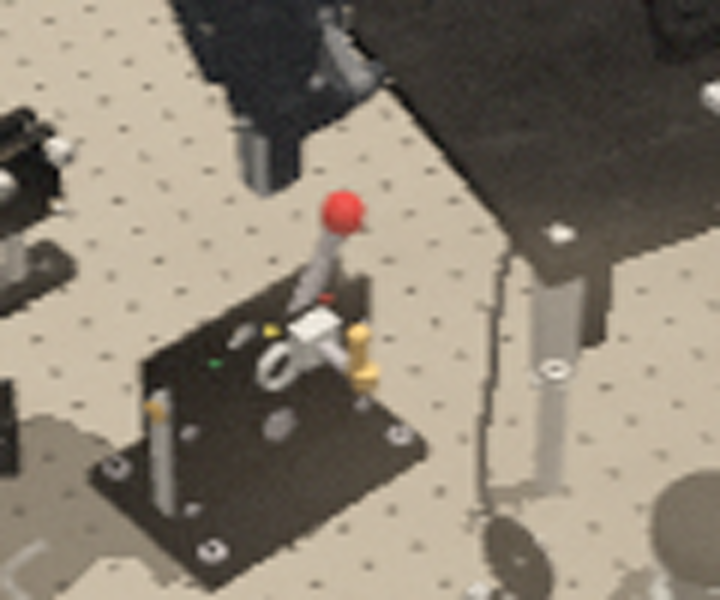

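The knob sits at (276.7,204.8) and the closed stop predicts (276.6,205.0), so the lever is closed. Next is the pin, approached from its free side (-y).

drive_tool([
  [1,-7,-20,0,0],
  [1,0,-25,0,0],
  [1,0,-25,0,0],
  [1,0,-25,0,0],
  [1,0,0,0,0],
  [1,0,0,22,0],
  [1,0,0,22,0],
  [1,0,0,22,0],
])

```text
time: 7.95
tool_pos: [0.5603, 0.0492, 0.2715]
orientation: [[-0.972, -0.237, -0.001], [-0.237, 0.972, 0.0], [0.001, 0.0, -1.0]]
force: [0.1, 0.6, -0.0]
grip_width: 0.0
gripper_force: 0.0
```

```bash
python3 - <<'E'
from h import *
import cv2
rep()
b=optics.grab_frame("side");cv2.imwrite("pics/s4.png",cv2.resize(b[170:270,220:340],None,fx=6,fy=6,interpolation=cv2.INTER_CUBIC))
E
```

```text
t 7.95 shutter mm [ 17.  -94.8  98.5] yaw of -toolx 0.239 z [-0.001  0.    -1.   ] F [ 0.1  0.6 -0. ] 4.096310252657189e-05
```

View pics/s4.png

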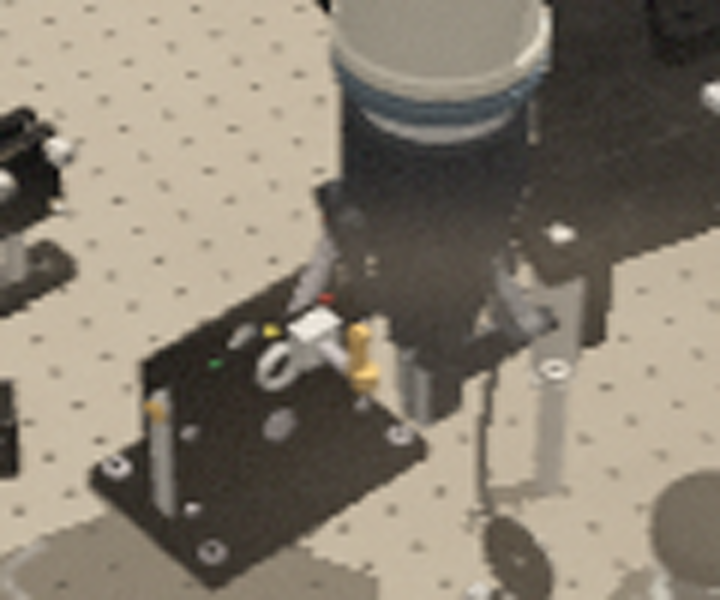

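The side view shows the fingertips at (425,410), beside the brass pin top at (357,335) and lined up with it. Clearances look fine, so I'll push along +y.

drive_tool([
  [1,1,5,0,0],
  [1,0,5,0,0],
  [1,0,5,0,0],
  [1,0,5,0,0],
  [1,0,5,0,0],
  [1,0,5,0,0],
  [1,0,5,0,0],
  [1,0,3,0,0],
])

```text
time: 9.0
tool_pos: [0.5506, 0.086, 0.2727]
orientation: [[-0.971, -0.237, 0.0], [-0.237, 0.971, -0.0], [-0.0, -0.0, -1.0]]
force: [-0.2, -2.1, 1.2]
grip_width: -0.0003
gripper_force: 1.2
```

```bash
python3 - <<'E'
from h import *
import cv2
rep()
b=optics.grab_frame("side");cv2.imwrite("pics/s5.png",cv2.resize(b[170:270,220:340],None,fx=6,fy=6,interpolation=cv2.INTER_CUBIC))
E
```

```text
t 9.0 shutter mm [ 16.3 -56.8  99.7] yaw of -toolx 0.239 z [ 0. -0. -1.] F [-0.2 -2.1  1.2] -0.00028830997525836446
```

View pics/s5.png

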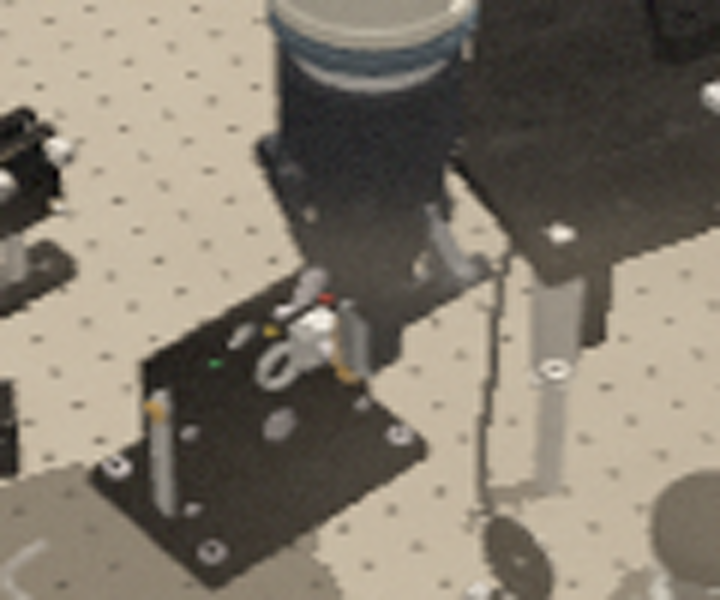

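The pin is moving ahead of the fingers at about 2 N, its friction. I'll continue in small steps.

drive_tool([
  [1,0,1,0,0],
  [1,0,1,0,0],
  [1,0,1,0,0],
  [1,0,0.5,0,0],
  [1,0,0.5,0,0],
  [1,0,0,0,0],
  [1,0,0,0,0],
  [1,0,0,0,0],
])

```text
time: 10.05
tool_pos: [0.5496, 0.0896, 0.2727]
orientation: [[-0.972, -0.237, -0.0], [-0.237, 0.972, 0.0], [0.0, 0.0, -1.0]]
force: [0.2, -1.2, 1.2]
grip_width: -0.0002
gripper_force: 0.9
```

drive_tool([
  [1,0,0.5,0,0],
  [1,0,0.5,0,0],
  [1,0,0.5,0,0],
  [1,0,0,0,0],
  [1,0,0,0,0],
  [1,0,0,0,0],
  [1,0,0,0,0],
  [1,0,0,0,0],
])

```text
time: 11.05
tool_pos: [0.5493, 0.0911, 0.2727]
orientation: [[-0.972, -0.237, 0.0], [-0.237, 0.972, 0.0], [-0.0, 0.0, -1.0]]
force: [0.1, -0.9, 0.7]
grip_width: -0.0002
gripper_force: 0.8
```

drive_tool([
  [1,0,0.5,0,0],
  [1,0,0.5,0,0],
  [1,0,0.5,0,0],
  [1,0,0.5,0,0],
  [1,0,0,0,0],
  [1,0,0,0,0],
  [1,0,0,0,0],
  [1,0,0,0,0],
])

```text
time: 12.05
tool_pos: [0.5488, 0.093, 0.2727]
orientation: [[-0.972, -0.237, -0.0], [-0.237, 0.972, -0.0], [0.0, -0.0, -1.0]]
force: [0.4, -3.4, 1.6]
grip_width: 0.0
gripper_force: 1.9
```

```bash
python3 - <<'E'
from h import *
import cv2
rep()
b=optics.grab_frame("side");cv2.imwrite("pics/s6.png",cv2.resize(b[200:250,255:315],None,fx=10,fy=10,interpolation=cv2.INTER_CUBIC))
c,s=np.cos(.241),np.sin(.241)
for y in (-.052,-.037,-.032): print(y,(proj('side',[.5212+c*.0165-s*y,.1372+s*.0165+c*y,.112])-[255,200])*10)
E
```

```text
t 12.05 shutter mm [ 16.3 -49.5  99.7] yaw of -toolx 0.239 z [-0. -0. -1.] F [ 0.4 -3.4  1.6] 3.3213410369071585e-05
-0.052 [248.15253696 253.09496989]
-0.037 [210.02086269 222.49279428]
-0.032 [197.4156956  212.37664952]
```

View pics/s6.png

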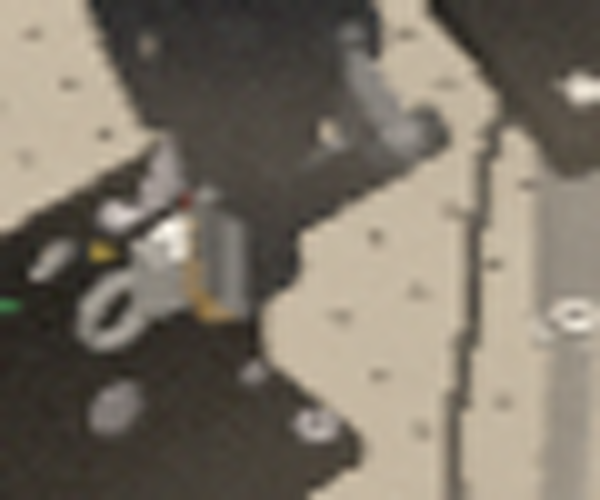

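The pin is almost at its guide, behind the fingers at (205,290). The force is rising; I'll press on until a firm stop.

drive_tool([
  [1,0,0.5,0,0],
  [1,0,0.5,0,0],
  [1,0,0,0,0],
  [1,0,0,0,0],
  [1,0,0,0,0],
  [1,0,0,0,0],
  [1,0,0,0,0],
  [1,0,0,0,0],
])

```text
time: 13.1
tool_pos: [0.5487, 0.0936, 0.2727]
orientation: [[-0.971, -0.237, 0.0], [-0.237, 0.971, -0.001], [-0.0, -0.001, -1.0]]
force: [0.9, -7.4, 1.0]
grip_width: 0.0002
gripper_force: 3.8
```

drive_tool([
  [1,0,0.5,0,0],
  [1,0,0.5,0,0],
  [1,0,0,0,0],
  [1,0,0,0,0],
  [1,0,0,0,0],
  [1,0,0,0,0],
  [1,0,0,0,0],
  [1,0,0,0,0],
])

```text
time: 14.1
tool_pos: [0.5486, 0.0941, 0.2728]
orientation: [[-0.971, -0.237, 0.001], [-0.237, 0.971, -0.002], [-0.0, -0.002, -1.0]]
force: [1.8, -10.8, 2.0]
grip_width: 0.0002
gripper_force: 5.7
```

The force now rises steadily while the bolt stays put, so it is on its stop. I'll back off, lift and check.

drive_tool([
  [1,0,-5,0,0],
  [1,0,-12,0,0],
  [1,0,-20,0,0],
  [1,0,-8,0,0],
  [1,0,0,-25,0],
  [1,0,0,-30,0],
  [1,0,0,-30,0],
  [1,0,0,-15,0],
])

```text
time: 15.1
tool_pos: [0.5593, 0.0509, 0.3742]
orientation: [[-0.972, -0.236, 0.002], [-0.236, 0.972, 0.0], [-0.002, -0.0, -1.0]]
force: [-0.2, 0.5, 0.2]
grip_width: 0.0
gripper_force: 0.0
```

```bash
python3 - <<'E'
from h import *
import cv2
rep()
b=optics.grab_frame("side");cv2.imwrite("pics/s7.png",cv2.resize(b[190:250,250:322],None,fx=10,fy=10,interpolation=cv2.INTER_CUBIC))
c,s=np.cos(.241),np.sin(.241)
for y in (-.052,-.037,-.035,-.032): print(y,(proj('side',[.5212+c*.0165-s*y,.1372+s*.0165+c*y,.112])-[250,190])*10+5)
print('knob',(proj('side',[.5212+c*.05,.1372+s*.05,.127])-[250,190])*10+5)
E
```

```text
t 15.1 shutter mm [ 16.4 -92.9 201.2] yaw of -toolx 0.239 z [ 0.002  0.    -1.   ] F [-0.2  0.5  0.2] 1.4713356192468427e-05
-0.052 [303.15253696 358.09496989]
-0.037 [265.02086269 327.49279428]
-0.035 [259.97251702 323.44129736]
-0.032 [252.4156956  317.37664952]
knob [270.8582683  155.27665444]
```

View pics/s7.png

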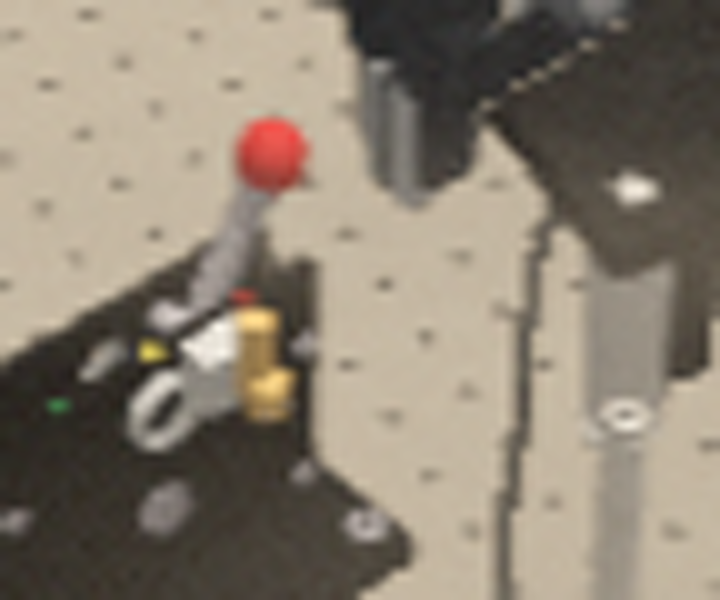

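The knob is at (272,155) and the pin top at (258,319). That matches a closed lever and a bolt that is home: the pin's home prediction is (252,317) and it stopped hard at 10.8 N. The arm is clear, so I'm handing in.

```bash
python3 -c "from h import *;print(workorder.sign_off())"
```

```text
the job is handed in; nothing more can be done
None
```

I pushed the lever to its closed stop and pushed the bolt until it stopped hard behind it, using pushes only. The job is handed in at about 15 s; the hand-in gave no verdict. From the camera, the bolt's last 1–2 mm rests mainly on that hard stop at 10.8 N.

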